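# Free the seized stop and close it on the bracket

## Robot

A 6-joint arm with a two-finger parallel gripper is mounted at the origin on a cart in front of the work surface, level with it; the furniture and walls round the work are solid. World frame = base frame: x ahead of the robot, y to its left, z up, the work surface at z = 0. Lengths are in m, angles in rad, forces in N, time in s.
With the tool pointing down it reaches from about 0.3 to 0.775 m from the base axis. Payload 14.6 kg.
Tool frame: the origin (TCP) lies between the finger pads; the fingertips stand 19 mm ahead of it and the grasp point (between the pads) is the TCP; z points along the fingers, y is the direction in which the jaws open and shut (so a half turn about z gives the same grasp; the last joint's range is limited). The gripper opens to 94 mm and grips with 3 to 60 N. Pads are 16 mm wide; open, the fingers measure 119 mm over their backs; the gripper's body (75 mm by 177 mm) begins 78 mm behind the grasp point.
Start: joints at [-0.067, 0.3, 1.521, -0, 1.321, -0.067], TCP at [0.55, -0, 0.186] pointing down, gripper open.
Joint ranges: [-3.03, 3.03], [-0.79, 2.21], [0.23, 2.52], [-1.04, 4.18], [0, 3.07], [-2.55, 2.55]. Speed limits (rad/s): [2.22, 2.22, 2.57, 3.14, 3.14, 3.14].

## Interface

Orientations are given as [roll, pitch, yaw] about the fixed x, y, z axes, in that order (R = Rz(yaw) Ry(pitch) Rx(roll)).
In Python, from plant import get_obs, eyes, close_job gives the robot as it stands.
- The arm moves only by the tool send_rows, never from a script. Its argument "increments" is a list of rows, each an object of numbers: "wx", "wy", "wz": the turn, a rotation vector about the tool's x, y, z in degrees; "dx", "dy", "dz": the shift along the tool's x, y, z in cm; "hand": the closure, from 0 (fully open) to 1 (shut). In form: [{"wx": .., "wy": .., "wz": .., "dx": .., "dy": .., "dz": .., "hand": ..}, ...]. A call has 1 to 20 rows; each row shifts and turns the commanded pose from where the row before left it, along the tool's axes as they then stand; what a row does not reach is not made up. A row lasts 1/8 s, in which the tool goes at most 62.5 mm and 10.7 degrees, less where a joint would pass 70% of its speed; a pose out of reach is approached as far as the arm can. A call with a gripper value outside its range is refused whole. The fingers move at their own pace and stop on an object; the grip force is fixed at half the most. Time passes only in rows, so rows that do not move let the fingers close. It gives the time, the measured TCP pose, the force and the opening at its end, in the units of the state.
- get_obs(): the state, without advancing time (a new reading comes with each control period).
- eyes.grab_frame(name): name is "scene" or "side" or "wrist"; returns the picture (420x560x3 uint8, red, green, blue); there is no depth.
- eyes.camera_params(name): a dict with "mtx" (3x3 intrinsics, pixels), "k1" (the pictures are not rectified: a ray, as slopes to the right and down, at radius r is drawn at 1 + k1 r^2 times it, then the intrinsics apply), "rvec" (rotation vector, rad) and "tvec" (3), from world to camera coordinates, as OpenCV has them; the wrist camera has in their place "hand_eye" (4x4, takes a point from camera to tool coordinates, whose origin is the TCP and whose axes are the flange's). Camera axes: x right, y down, z forward; pixel columns grow to the right and rows downward; lengths in m; the calibration is good to about 2 mm. A picture is of the moment at which its call begins: read the wrist's pose just before it. camera_params takes no time and is no camera call.
- close_job(): hands the job in, once; it reports no verdict.
The state is a dict: "time_s": time; "qpos": joint angles; "joint_vel": joint speeds; "effort": joint torques, N m; "eef_pos": TCP position; "orientation": TCP orientation; "wrist_force": force on the tool from outside, world axes, zero at the start; "wrist_torque": the same for the moment, N m; "gripper_width": finger opening in m.
Only numpy, scipy, OpenCV 4.12 (cv2) and the standard library are available. Lean on these libraries where they do the work, as an engineer would, in place of code of your own. Each camera call takes 0.05 s, during which the arm holds its last target.

## Task

The sliding stop on the slotted setting plate has seized where it stands. Break its black star knob loose with a firm anticlockwise twist and back it off half a turn, then slide the stop up until it holds the zinc bracket square against the fixed fence. Leave the knob slack: I will measure the bracket with the caliper and then nip it up myself.

Things in the scene. Friction and masses are not known exactly. Their poses are not given: they have to be found in the camera images.
- setting_plate: fixed slotted plate, aluminium on a dark base, 300 x 110 x 20 mm; origin at the centre of its underside on the bench, z up, x along its length and T-slot, from the sliding stop towards the fixed fence. The fence is a blue block across the +x end, 96 mm wide, 20 mm thick, its top 52 mm above the bench, its ground face looking to -x at x = +130 mm
- fence_face (a point): middle of the foot of the fence's ground face, on the plate's top (20 mm above the bench); axes as the plate's
- stop_slide (a joint): travel of the sliding stop along the plate's +x in m, from 0 (rear) to 0.125; 0.01 to 0.07 at first, 0.111 when bracket, stop and fence all touch. Locked (35 N) until the knob is loose, then slides at 2 to 3 N. The stop is a blue block 66 x 66 mm, top 50 mm above the bench, the knob on it; its nose towards the fence ends in a steel cross-bar 52 mm wide
- stop_face (a point): middle of the front (+x) face of the stop's cross-bar, 30 mm above the bench, 60 mm ahead of the knob's axis
- knob (a joint): turn of the star knob in rad, 0 tight as at the start (it goes no tighter), growing anticlockwise seen from above, 4.4 at most. The first 0.5 rad is stiff (about 0.5 Nm, easing off); beyond that it turns freely and stays where it is left. Yellow paint marks on a lobe and on the block line up while it is tight
- knob_grip (a point): on the vertical axis of the black star knob, at half its height, 81 mm above the bench; it moves with the stop and turns with the knob. Knob 56 mm across its six lobes, 26 mm high (68 to 94 mm above the bench), free space for fingertips below it down to 53 mm. One lobe points along this point's -y, the others every 60 degrees; flat pads in opposite gaps stand about 51 mm apart
- steel_bracket: loose bright zinc bracket, a channel 34 (x) x 64 (y) x 50 mm (z), 0.11 kg, standing on the plate between stop and fence; origin at the centre of its underside, z up. Its high wall (50 mm) is the +x side, 17 mm from the origin, 5 to 15 mm off the fence at first; its low wall (20 mm) is the -x side, 17 mm from the origin, facing the stop
Mind the look-alikes: they are no part of the job. There is more than one size of the steel_bracket; the job needs the largest.

How it is judged:
By the outcome, as a careful person would: the job done as asked, in the order asked, and still so for the second after the job is handed in, with the robot touching nothing.
It also fails if it takes over 53 s, if anything falls off the work surface, if the arm or the gripper's body presses on something with over 40 N, if the wrist force passes 120 N, or if a joint passes its speed limit or range.

## Working session

There is one attempt and no reset: what is moved stays moved. The work goes in short steps, Python scripts to look and compute and a tool call to move; the robot and the scene stay as the last step left them, time stands still between calls to the robot, and variables do not carry over. Pictures are saved under pics/ and viewed, and the job is handed in when it is done.

Besides the shell and the picture viewer there is one more tool, called after ">>>" as name(argument=value, ...), one argument or row to a line, values as JSON. send_rows: Moves the arm, as the interface text tells. Its arguments: {"type":"object","properties":{"increments":{"type":"array"}},"required":["increments"]}

```bash
ls; mkdir -p pics; python3 - <<'E'
from plant import get_obs, eyes
import cv2
o=get_obs();print(o)
for n in ["scene","side","wrist"]:
    im=eyes.grab_frame(n);cv2.imwrite(f"pics/{n}0.png",im[:,:,::-1]);print(n,eyes.camera_params(n))
E
```

```text
pics
{'time_s': 0.0, 'qpos': array([-6.65730684e-02,  3.00505669e-01,  1.52158233e+00, -2.24279461e-05,
        1.32071599e+00, -6.66237727e-02]), 'joint_vel': array([ 0.00031749, -0.00075068, -0.00057892,  0.00117271, -0.0012256 ,
       -0.00108714]), 'effort': array([-1.53750298e-03, -5.31805658e+01, -3.52735734e+01,  7.07558286e-02,
        2.43994006e-02, -4.79655944e-05]), 'eef_pos': array([5.49708037e-01, 2.50367859e-05, 1.85866860e-01]), 'orientation': array([-3.14038256e+00, -5.89688115e-05,  1.57085256e+00]), 'wrist_force': array([0.2516486 , 0.53791249, 0.17513796]), 'wrist_torque': array([-0.06054785, -0.01228072, -0.00831974]), 'gripper_width': 0.09423664216619285}
scene {'mtx': array([[465.90521172,   0.        , 275.89678947],
       [  0.        , 465.90521172, 206.57121304],
       [  0.        ,   0.        ,   1.        ]]), 'k1': 0.024936289502346734, 'rvec': array([ 0.62401459, -2.45392476,  1.43603231]), 'tvec': array([0.46971039, 0.1304737 , 0.762585  ])}
side {'mtx': array([[405.78219765,   0.        , 280.52126028],
       [  0.        , 405.78219765, 207.55183855],
       [  0.        ,   0.        ,   1.        ]]), 'k1': -0.0023240987333190593, 'rvec': array([ 2.16681848, -0.05719383,  0.04605775]), 'tvec': array([-0.48977349,  0.12882376,  0.77427084])}
wrist {'mtx': array([[357.37133649,   0.        , 286.3804758 ],
       [  0.        , 357.37133649, 207.20446949],
       [  0.        ,   0.        ,   1.        ]]), 'k1': -0.032206638649689444, 'hand_eye': array([[ 7.56792130e-04, -9.61161162e-01, -2.75986681e-01,
         8.09608090e-02],
       [ 9.99999596e-01,  8.61051988e-04, -2.56598994e-04,
        -2.18770475e-04],
       [ 4.84271867e-04, -2.75986375e-01,  9.61161426e-01,
        -1.98225633e-01],
       [ 0.00000000e+00,  0.00000000e+00,  0.00000000e+00,
         1.00000000e+00]])}
```

View pics/scene0.png

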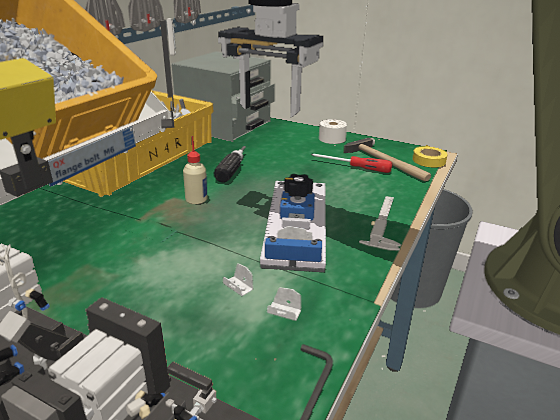

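View pics/side0.png

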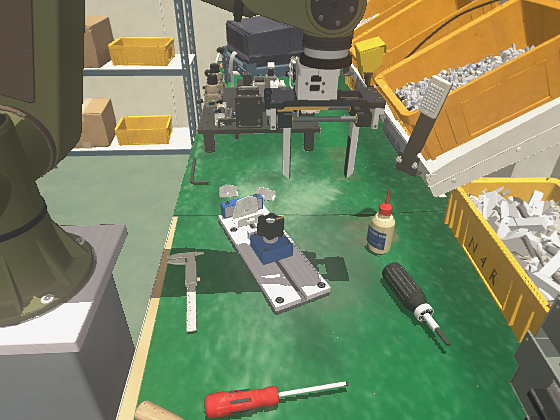

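View pics/wrist0.png

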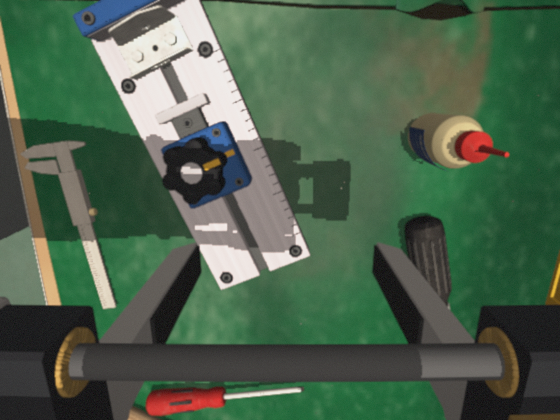

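The three pictures show the plate running up and to the left in the wrist view. The knob is at about (193,172) and the bracket on the plate at about (155,45). Two small angles lie on the bench at scene (238,282) and (285,303). I'll enlarge to confirm which bracket is meant.

```bash
python3 - <<'E'
import cv2,numpy as np
w=cv2.imread("pics/wrist0.png");s=cv2.imread("pics/scene0.png")
a=cv2.resize(w[0:300,60:320],None,fx=2,fy=2,interpolation=cv2.INTER_CUBIC)
cv2.imwrite("pics/wcrop.png",a)
cv2.imwrite("pics/scrop.png",cv2.resize(s[160:330,210:350],None,fx=3.5,fy=3.5,interpolation=cv2.INTER_CUBIC))
E
```

```text
(no output)
```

View pics/wcrop.png

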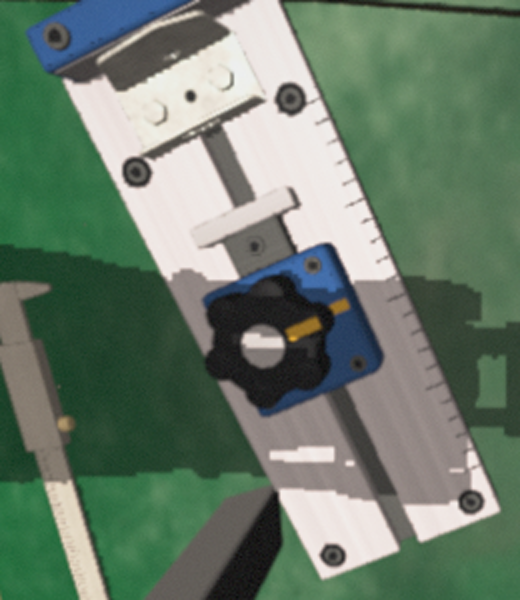

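View pics/scrop.png

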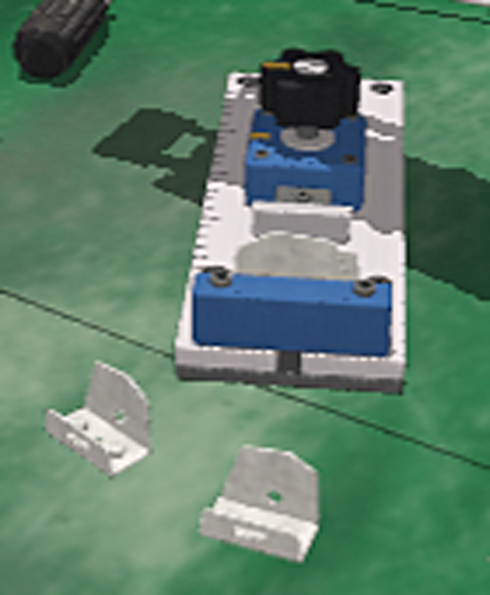

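Three candidates for the bracket:
- **Channel on the plate:** wrist (155,45), standing between the stop and the fence.
- **Loose angles on the bench:** scene (238,282) and (285,303). Both are smaller and lie outside the fence.

The one on the plate fits: it is the largest and it already stands in the fixture. Next I'll measure the plate and knob.

```bash
cat > h.py <<'E'
import numpy as np,cv2
from scipy.spatial.transform import Rotation as R
def ray_w(px,par,pos,rpy):
    K=par["mtx"];k=par["k1"]
    d=(np.array(px,float)-[K[0,2],K[1,2]])/K[0,0]
    u=d.copy()
    for _ in range(20): u=d/(1+k*(u@u))
    c=np.array([u[0],u[1],1])
    if "hand_eye" in par:
        T=par["hand_eye"];Rw=R.from_euler("xyz",rpy).as_matrix()
        return Rw@T[:3,3]+pos, Rw@T[:3,:3]@c
    Rm=R.from_rotvec(par["rvec"]).as_matrix()
    return -Rm.T@par["tvec"], Rm.T@c
def plane(px,z,par,pos=None,rpy=None):
    o,d=ray_w(px,par,pos,rpy);return o+d*(z-o[2])/d[2]
E
python3 - <<'E'
from h import *
from plant import get_obs,eyes
o=get_obs();p=eyes.camera_params("wrist");a=(p,o["eef_pos"],o["orientation"])
c=lambda x,y:(x/2+60-.25,y/2-.25)
W=lambda x,y,z:plane(c(x,y),z,*a)[:2]
for n,x,y,z in [("nL",333,555,.021),("nR",471,501,.021),("fL",137,172,.021),("fR",290,98,.021),("cL",324,578,.02),("cR",500,512,.02),("cut cap",263,346,.094),("mark blk",341,305,.05),("mark lobe",305,327,.094),("barR",296,192,.036),("barL",193,236,.036),("blkA",328,243,.05),("blkB",383,360,.05),("blkC",262,416,.05),("edge",291,10,.02),("fenceL",52,74,.052),
 ]: print(n,W(x,y,z).round(4))
cl,cr,e=W(324,578,.02),W(500,512,.02),W(291,10,.02)
print(np.linalg.norm(cl-cr)); v=e-cr;print("dir edge",np.degrees(np.arctan2(v[1],v[0])))
n1=W(333,555,.021);n2=W(471,501,.021);f1=W(137,172,.021);f2=W(290,98,.021)
for v in (f1-n1,f2-n2,n2-n1,f2-f1,cr-cl):print(np.degrees(np.arctan2(v[1],v[0])),np.linalg.norm(v))
# cross views of knob cap
for n in("scene","side"):
    im=cv2.imread(f"pics/{n}0.png")
E
python3 - <<'E'
import cv2
s=cv2.imread("pics/side0.png")
cv2.imwrite("pics/sidecrop.png",cv2.resize(s[170:320,200:350],None,fx=4,fy=4,interpolation=cv2.INTER_CUBIC))
E
```

```text
nL [ 0.4818 -0.1053]
nR [ 0.5591 -0.0724]
fL [0.3953 0.0995]
fR [0.472  0.1324]
cL [ 0.4758 -0.1203]
cR [ 0.5751 -0.0793]
cut cap [0.4709 0.0271]
mark blk [0.4969 0.0383]
mark lobe [0.4887 0.035 ]
barR [0.4757 0.0893]
barL [0.4254 0.0694]
blkA [0.4921 0.0666]
blkB [0.5158 0.0122]
blkC [ 0.456  -0.0157]
edge [0.4743 0.1705]
fenceL [0.3756 0.1388]
0.1074507558247548
dir edge 111.96925032371318
112.90061615095578 0.22225716776314156
113.02315262574403 0.2225296710984435
23.055289963684483 0.08395376162901179
23.242854619328178 0.08347902889188856
22.38889558001553 0.1074507558247548
```

View pics/sidecrop.png

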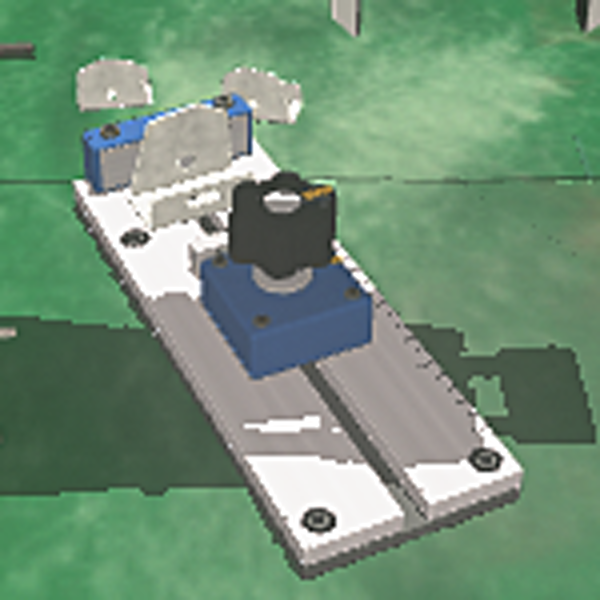

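The plate's +x axis points at 113° in the world frame, and the knob is at about (0.471, 0.027). The marked lobe lies along -y at about 23°, so the knob is tight. The stop's travel is at about 0.06. I'll check the knob centre across two views.

```bash
python3 - <<'E'
from h import *
from plant import get_obs,eyes
o=get_obs();ps={n:eyes.camera_params(n) for n in("scene","side","wrist")}
px={"side":(283/4+199.9,203/4+169.9),"scene":(312/3.5+209.9,66/3.5+159.9),"wrist":(191.25,172.75)}
A=[]
for n in px:
    q,d=ray_w(px[n],ps[n],o["eef_pos"],o["orientation"]);d/=np.linalg.norm(d);A.append((q,np.eye(3)-np.outer(d,d)))
    print(n,plane(px[n],.094,ps[n],o["eef_pos"],o["orientation"]).round(4))
M=sum(P for _,P in A);b=sum(P@q for q,P in A);x=np.linalg.solve(M,b);print(x,[np.linalg.norm(P@(x-q)).round(4) for q,P in A])
E
```

```text
side [0.4724 0.0268 0.094 ]
scene [0.4682 0.03   0.094 ]
wrist [0.4709 0.0271 0.094 ]
[0.47091797 0.02707847 0.09298138] [np.float64(0.0017), np.float64(0.0014), np.float64(0.0003)]
```

>>> send_rows(
  increments=[
    {"dx":0.9,"dy":-2.6,"hand":0},
    {"dx":0.9,"dy":-2.6,"hand":0},
    {"dx":0.9,"dy":-2.7,"hand":0},
    {"wz":9.6,"hand":0},
    {"wz":9.6,"hand":0},
    {"wz":9.6,"hand":0},
    {"wz":9.6,"hand":0},
    {"wz":9.6,"hand":0},
    {"wz":9.5,"hand":0},
    {"wz":9.5,"hand":0},
    {"hand":0},
    {"hand":0},
  ],
)

```text
invalid input
```

>>> send_rows(
  increments=[
    {"wx":0,"wy":0,"wz":0,"dx":0.9,"dy":-2.6,"dz":0,"hand":0},
    {"wx":0,"wy":0,"wz":0,"dx":0.9,"dy":-2.6,"dz":0,"hand":0},
    {"wx":0,"wy":0,"wz":0,"dx":0.9,"dy":-2.7,"dz":0,"hand":0},
    {"wx":0,"wy":0,"wz":9.6,"dx":0,"dy":0,"dz":0,"hand":0},
    {"wx":0,"wy":0,"wz":9.6,"dx":0,"dy":0,"dz":0,"hand":0},
    {"wx":0,"wy":0,"wz":9.6,"dx":0,"dy":0,"dz":0,"hand":0},
    {"wx":0,"wy":0,"wz":9.6,"dx":0,"dy":0,"dz":0,"hand":0},
    {"wx":0,"wy":0,"wz":9.6,"dx":0,"dy":0,"dz":0,"hand":0},
    {"wx":0,"wy":0,"wz":9.5,"dx":0,"dy":0,"dz":0,"hand":0},
    {"wx":0,"wy":0,"wz":9.5,"dx":0,"dy":0,"dz":0,"hand":0},
    {"wx":0,"wy":0,"wz":0,"dx":0,"dy":0,"dz":0,"hand":0},
    {"wx":0,"wy":0,"wz":0,"dx":0,"dy":0,"dz":0,"hand":0},
  ],
)

```text
time_s: 1.65
eef_pos: [0.4709, 0.027, 0.1864]
orientation: [-3.142, 0.0, 0.405]
wrist_force: [0.1, -0.3, 0.8]
gripper_width: 0.0936
```

```bash
python3 - <<'E'
from plant import get_obs, eyes
import cv2,numpy as np
o=get_obs();print(o["time_s"],o["eef_pos"],np.degrees(o["orientation"]),o["qpos"])
im=eyes.grab_frame("wrist");cv2.imwrite("pics/w1.png",im[:,:,::-1])
E
```

```text
1.65 [0.47092632 0.02699372 0.18636252] [-1.79995268e+02  1.16097320e-02  2.32125763e+01] [-2.04068478e-02  1.24797771e-01  1.73347687e+00 -8.78862402e-06
  1.28353666e+00  1.14525609e+00]
```

View pics/w1.png

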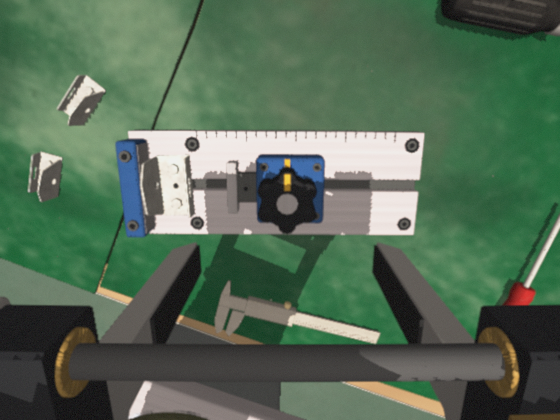

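The plate now lies level in the wrist picture, and the jaws line up with it. The knob cap is at (287,204) and the yellow marks line up at column 287.

```bash
python3 - <<'E'
from h import *
from plant import get_obs,eyes
o=get_obs();p=eyes.camera_params("wrist");a=(p,o["eef_pos"],o["orientation"])
im=cv2.imread("pics/w1.png");g=im[150:240,250:330]
cv2.imwrite("pics/w1c.png",cv2.resize(g,None,fx=6,fy=6,interpolation=cv2.INTER_CUBIC))
print(plane((287,204),.094,*a))
for q in[(192,144),(412,145),(197,223),(404,224)]:
    print(plane(q,.021,*a))
E
```

```text
[0.47068257 0.02687591 0.094     ]
[0.47203609 0.13185244 0.021     ]
[ 0.55900124 -0.07308715  0.021     ]
[0.39444857 0.0992962  0.021     ]
[ 0.48122793 -0.10584333  0.021     ]
```

View pics/w1c.png

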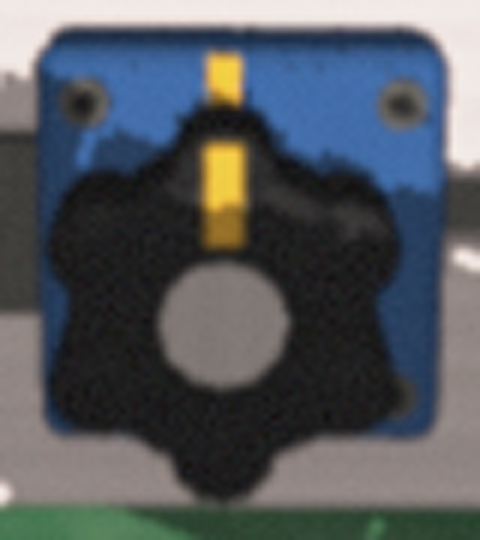

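The knob is centred on the tool axis, with the gaps facing the jaws. Descend and close.

>>> send_rows(
  increments=[
    {"wx":0,"wy":0,"wz":0,"dx":0,"dy":0,"dz":3.5,"hand":0},
    {"wx":0,"wy":0,"wz":0,"dx":0,"dy":0,"dz":3.5,"hand":0},
    {"wx":0,"wy":0,"wz":0,"dx":0,"dy":0,"dz":2.0,"hand":0},
    {"wx":0,"wy":0,"wz":0,"dx":0,"dy":0,"dz":1.6,"hand":0},
    {"wx":0,"wy":0,"wz":0,"dx":0,"dy":0,"dz":0,"hand":0},
    {"wx":0,"wy":0,"wz":0,"dx":0,"dy":0,"dz":0,"hand":0.4},
    {"wx":0,"wy":0,"wz":0,"dx":0,"dy":0,"dz":0,"hand":0.7},
    {"wx":0,"wy":0,"wz":0,"dx":0,"dy":0,"dz":0,"hand":1},
    {"wx":0,"wy":0,"wz":0,"dx":0,"dy":0,"dz":0,"hand":1},
    {"wx":0,"wy":0,"wz":0,"dx":0,"dy":0,"dz":0,"hand":1},
    {"wx":0,"wy":0,"wz":0,"dx":0,"dy":0,"dz":0,"hand":1},
    {"wx":0,"wy":0,"wz":0,"dx":0,"dy":0,"dz":0,"hand":1},
  ],
)

```text
time_s: 3.2
eef_pos: [0.471, 0.027, 0.0805]
orientation: [3.142, -0.0, 0.401]
wrist_force: [0.7, 0.2, 0.6]
gripper_width: 0.0275
```

```bash
python3 - <<'E'
from plant import get_obs, eyes
import cv2,numpy as np
o=get_obs();print(o["time_s"],o["gripper_width"],o["wrist_force"],o["wrist_torque"])
v=[]
for n,(y0,y1,x0,x1) in {"wrist":(100,320,160,400),"side":(150,280,190,340),"scene":(120,280,220,370)}.items():
    im=eyes.grab_frame(n)[:,:,::-1];cv2.imwrite(f"pics/{n}2.png",im)
    c=im[y0:y1,x0:x1];v.append(cv2.resize(c,(400,int(400*c.shape[0]/c.shape[1])),interpolation=cv2.INTER_CUBIC)[:340])
h=min(x.shape[0] for x in v)
cv2.imwrite("pics/m2.png",np.hstack([v[1][:h],v[2][:h]]));cv2.imwrite("pics/m2w.png",v[0])
print(get_obs()["gripper_width"])
E
```

```text
3.2 0.027518186338065048 [0.67016054 0.20515249 0.55872991] [0.08336385 0.07810223 0.00333799]
0.015194299499285203
```

View pics/m2.png

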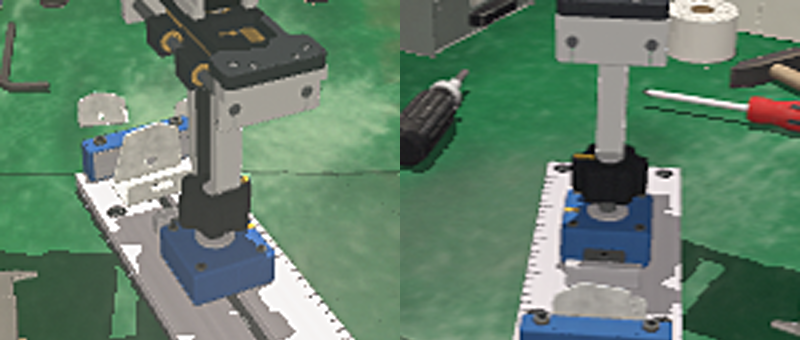

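View pics/wrist2.png

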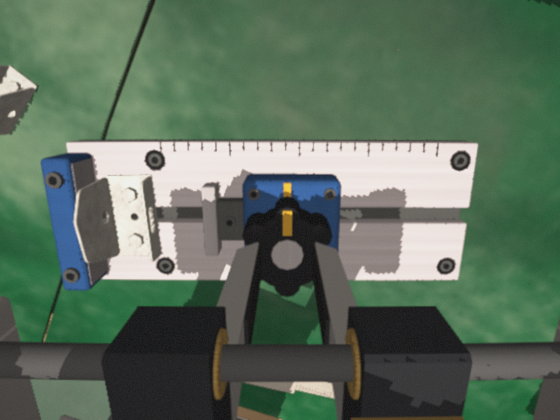

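```bash
python3 - <<'E'
from plant import get_obs, eyes
import cv2,numpy as np
im=eyes.grab_frame("wrist")[:,:,::-1];cv2.imwrite("pics/w3.png",im)
a=cv2.resize(cv2.imread("pics/wrist2.png")[180:320,210:365],(390,352),interpolation=cv2.INTER_CUBIC)
b=cv2.resize(im[180:320,210:365],(390,352),interpolation=cv2.INTER_CUBIC)
m=np.hstack([a,b]);m=np.clip(m.astype(float)*2,0,255).astype(np.uint8)
cv2.imwrite("pics/m3.png",m)
o=get_obs();print(o["time_s"],o["gripper_width"],o["wrist_force"],o["wrist_torque"])
E
```

```text
3.4 0.01167512964488428 [-0.45232624 -0.08207899 -0.16317754] [0.03819389 0.10943907 0.05740279]
```

View pics/m3.png

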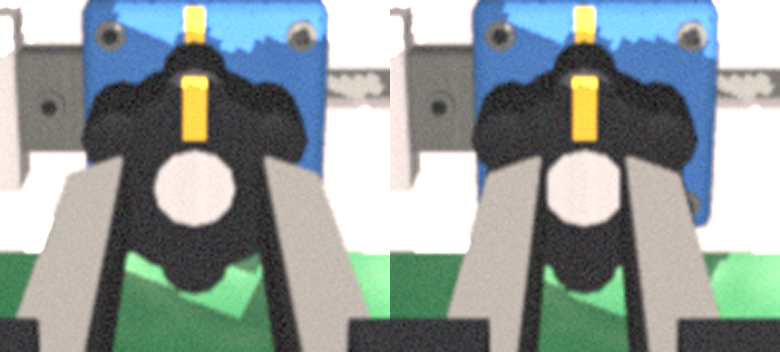

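```bash
python3 - <<'E'
from h import *
from plant import get_obs,eyes
p=eyes.camera_params("wrist");T=np.linalg.inv(p["hand_eye"]);K=p["mtx"]
def pr(q):
    c=T[:3,:3]@np.array(q)+T[:3,3];u=c[:2]/c[2];u=u*(1+p["k1"]*(u@u));return (K[:2,:2]@u+K[:2,2]).round(1)
for w in (.051,.0275,.0117):
  for z in (-.03,0,.0135,.019): print(w,z,[pr((x,s*w/2,z)) for x in(.008,-.008) for s in(-1,1)])
E
```

```text
0.051 -0.03 [array([237.2, 252.7]), array([337.4, 252.8]), array([238.4, 281. ]), array([336.1, 281.1])]
0.051 0 [array([243.9, 232.4]), array([330.4, 232.5]), array([244.8, 257.4]), array([329.5, 257.5])]
0.051 0.0135 [array([246.4, 225. ]), array([327.9, 225.1]), array([247.1, 248.7]), array([327. , 248.8])]
0.051 0.019 [array([247.3, 222.2]), array([326.9, 222.3]), array([248. , 245.5]), array([326.1, 245.5])]
0.0275 -0.03 [array([260.2, 252.7]), array([314.3, 252.8]), array([260.9, 281.1]), array([313.6, 281.1])]
0.0275 0 [array([263.8, 232.4]), array([310.5, 232.5]), array([264.3, 257.4]), array([310. , 257.5])]
0.0275 0.0135 [array([265.1, 225. ]), array([309.1, 225. ]), array([265.5, 248.8]), array([308.6, 248.8])]
0.0275 0.019 [array([265.6, 222.2]), array([308.6, 222.3]), array([266. , 245.5]), array([308.1, 245.5])]
0.0117 -0.03 [array([275.8, 252.7]), array([298.8, 252.8]), array([276. , 281.1]), array([298.4, 281.1])]
0.0117 0 [array([277.2, 232.5]), array([297.1, 232.5]), array([277.4, 257.5]), array([296.8, 257.5])]
0.0117 0.0135 [array([277.8, 225. ]), array([296.5, 225. ]), array([277.9, 248.8]), array([296.3, 248.8])]
0.0117 0.019 [array([278. , 222.2]), array([296.2, 222.2]), array([278.1, 245.5]), array([296. , 245.5])]
```

>>> send_rows(
  increments=[
    {"wx":0,"wy":0,"wz":0,"dx":0,"dy":0,"dz":0,"hand":1},
    {"wx":0,"wy":0,"wz":0,"dx":0,"dy":0,"dz":0,"hand":1},
  ],
)

```text
time_s: 3.65
eef_pos: [0.471, 0.027, 0.0804]
orientation: [-3.142, 0.0, 0.401]
wrist_force: [-0.5, -0.1, 0.3]
gripper_width: 0.0008
```

```bash
python3 - <<'E'
from plant import get_obs, eyes
import cv2,numpy as np
v=[]
for n,(y0,y1,x0,x1) in {"wrist":(180,320,210,365),"side":(170,270,215,315),"scene":(140,240,250,350)}.items():
    im=eyes.grab_frame(n)[:,:,::-1]
    c=im[y0:y1,x0:x1];v.append(cv2.resize(c,(266,266),interpolation=cv2.INTER_CUBIC))
m=np.hstack(v);cv2.imwrite("pics/m4.png",np.clip(m*1.7,0,255).astype(np.uint8))
o=get_obs();print(o["time_s"],o["gripper_width"],o["wrist_force"],o["wrist_torque"])
E
```

```text
3.8 0.0005160414538578368 [0.15924254 0.25529714 0.15761451] [0.0651054  0.0760306  0.00036898]
```

View pics/m4.png

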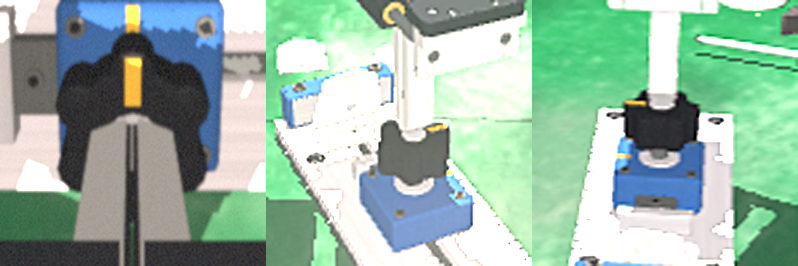

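The fingers shut without touching anything, so the tips may be standing above the knob. I'll measure where the fingertips are in the first pictures, taken with the gripper open at the start pose.

```bash
python3 - <<'E'
import cv2,numpy as np
a=cv2.resize(cv2.imread("pics/side0.png")[80:200,260:380],(480,480),interpolation=cv2.INTER_CUBIC)
b=cv2.resize(cv2.imread("pics/scene0.png")[20:150,210:340],(520,520),interpolation=cv2.INTER_CUBIC)[:480,:]
cv2.imwrite("pics/tips.png",np.hstack([a,b])[:,:800] if a.shape[1]+b.shape[1]<=800 else cv2.resize(np.hstack([a,b]),(800,384)))
E
```

```text
(no output)
```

View pics/tips.png

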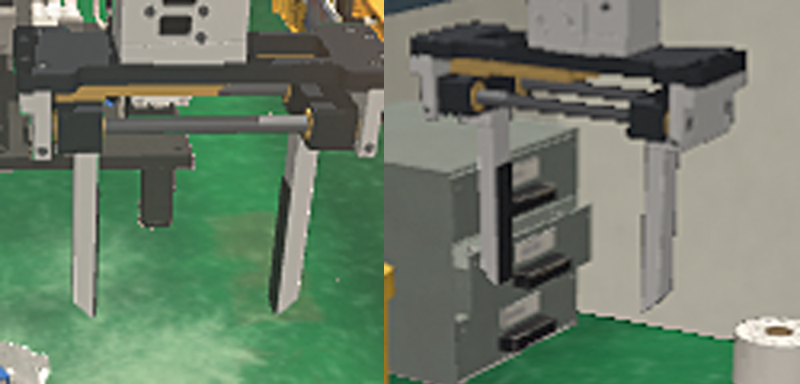

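```bash
python3 - <<'E'
from h import *
from plant import eyes
for n,ob in (("side","obs -x (290,178) +x (345,176)/(347.5,178)"),("scene","obs -x (291,117) +x (249,108)")):
    p=eyes.camera_params(n);print(n,ob)
    for z in(.167,.186,.200):
      for x in(.503,.597):
        q=cv2.projectPoints(np.array([[x,y,z] for y in(-.008,.008)]),p["rvec"],p["tvec"],p["mtx"],np.array([p["k1"],0,0,0.]))[0][:,0]
        print(z,x,q.round(1).tolist())
E
```

```text
side obs -x (290,178) +x (345,176)/(347.5,178)
0.167 0.503 [[289.0, 197.9], [288.3, 193.0]]
0.167 0.597 [[342.8, 196.7], [341.2, 191.8]]
0.186 0.503 [[289.3, 188.5], [288.6, 183.7]]
0.186 0.597 [[343.9, 187.3], [342.2, 182.6]]
0.2 0.503 [[289.5, 181.4], [288.8, 176.7]]
0.2 0.597 [[344.7, 180.3], [343.0, 175.6]]
scene obs -x (291,117) +x (249,108)
0.167 0.503 [[292.7, 132.6], [289.0, 135.3]]
0.167 0.597 [[250.3, 124.1], [246.1, 126.5]]
0.186 0.503 [[293.1, 123.1], [289.3, 125.6]]
0.186 0.597 [[250.1, 114.8], [245.9, 117.1]]
0.2 0.503 [[293.3, 115.9], [289.5, 118.3]]
0.2 0.597 [[250.1, 107.9], [245.8, 110.1]]
```

All three cameras agree that the real fingertips are about 16 mm behind the reported TCP, where the description says 19 mm ahead. Seen that way, the jaws shut just above the knob and nothing was touched. I'll open and go about 36 mm lower, which puts the tips at about 60 mm.

>>> send_rows(
  increments=[
    {"wx":0,"wy":0,"wz":0,"dx":0,"dy":0,"dz":-1.0,"hand":0},
    {"wx":0,"wy":0,"wz":0,"dx":0,"dy":0,"dz":0,"hand":0},
    {"wx":0,"wy":0,"wz":0,"dx":0,"dy":0,"dz":0,"hand":0},
    {"wx":0,"wy":0,"wz":0,"dx":0,"dy":0,"dz":0,"hand":0},
    {"wx":0,"wy":0,"wz":0,"dx":0,"dy":0,"dz":0,"hand":0},
    {"wx":0,"wy":0,"wz":0,"dx":0,"dy":0,"dz":0,"hand":0},
    {"wx":0,"wy":0,"wz":0,"dx":0,"dy":0,"dz":0,"hand":0},
    {"wx":0,"wy":0,"wz":0,"dx":0,"dy":0,"dz":0,"hand":0},
    {"wx":0,"wy":0,"wz":0,"dx":0,"dy":0,"dz":0,"hand":0},
    {"wx":0,"wy":0,"wz":0,"dx":0,"dy":0,"dz":1.0,"hand":0},
    {"wx":0,"wy":0,"wz":0,"dx":0,"dy":0,"dz":1.0,"hand":0},
    {"wx":0,"wy":0,"wz":0,"dx":0,"dy":0,"dz":1.0,"hand":0},
    {"wx":0,"wy":0,"wz":0,"dx":0,"dy":0,"dz":0.6,"hand":0},
    {"wx":0,"wy":0,"wz":0,"dx":0,"dy":0,"dz":0,"hand":0},
  ],
)

```text
time_s: 5.55
eef_pos: [0.4707, 0.027, 0.0539]
orientation: [-3.141, 0.001, 0.401]
wrist_force: [-0.4, 0.7, 0.9]
gripper_width: 0.0938
```

```bash
python3 - <<'E'
from plant import get_obs, eyes
import cv2,numpy as np
v=[]
for n,(y0,y1,x0,x1) in {"wrist":(140,320,180,385),"side":(170,270,215,315),"scene":(140,240,250,350)}.items():
    im=eyes.grab_frame(n)[:,:,::-1]
    c=im[y0:y1,x0:x1];v.append(cv2.resize(c,(266,266),interpolation=cv2.INTER_CUBIC))
m=np.hstack(v);cv2.imwrite("pics/m5.png",np.clip(m*1.7,0,255).astype(np.uint8))
o=get_obs();print(o["time_s"],o["gripper_width"],o["wrist_force"],o["wrist_torque"])
E
```

```text
5.7 0.09418462844104016 [ 0.08055128 -0.10515792  0.15195713] [ 0.00128486  0.11840087 -0.02297545]
```

View pics/m5.png

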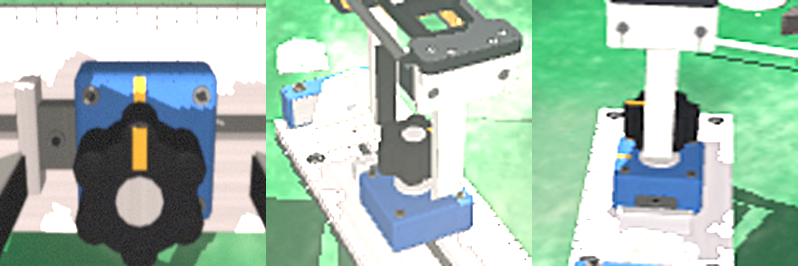

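The fingers now straddle the knob, with the tips at about 70 mm. Down 1 cm more, then close.

>>> send_rows(
  increments=[
    {"wx":0,"wy":0,"wz":0,"dx":0,"dy":0,"dz":0.6,"hand":0},
    {"wx":0,"wy":0,"wz":0,"dx":0,"dy":0,"dz":0.4,"hand":0},
    {"wx":0,"wy":0,"wz":0,"dx":0,"dy":0,"dz":0,"hand":1},
    {"wx":0,"wy":0,"wz":0,"dx":0,"dy":0,"dz":0,"hand":1},
    {"wx":0,"wy":0,"wz":0,"dx":0,"dy":0,"dz":0,"hand":1},
    {"wx":0,"wy":0,"wz":0,"dx":0,"dy":0,"dz":0,"hand":1},
    {"wx":0,"wy":0,"wz":0,"dx":0,"dy":0,"dz":0,"hand":1},
    {"wx":0,"wy":0,"wz":0,"dx":0,"dy":0,"dz":0,"hand":1},
  ],
)

```text
time_s: 6.7
eef_pos: [0.4711, 0.0269, 0.0445]
orientation: [3.141, -0.0, 0.401]
wrist_force: [0.9, -0.8, 0.3]
gripper_width: 0.049
```

The jaws stopped at 49 mm, seated in the gaps. Now the break-loose twist.

>>> send_rows(
  increments=[
    {"wx":0,"wy":0,"wz":-4,"dx":0,"dy":0,"dz":0,"hand":1},
    {"wx":0,"wy":0,"wz":-4,"dx":0,"dy":0,"dz":0,"hand":1},
    {"wx":0,"wy":0,"wz":-4,"dx":0,"dy":0,"dz":0,"hand":1},
    {"wx":0,"wy":0,"wz":-4,"dx":0,"dy":0,"dz":0,"hand":1},
    {"wx":0,"wy":0,"wz":-4,"dx":0,"dy":0,"dz":0,"hand":1},
    {"wx":0,"wy":0,"wz":-5,"dx":0,"dy":0,"dz":0,"hand":1},
    {"wx":0,"wy":0,"wz":-5,"dx":0,"dy":0,"dz":0,"hand":1},
    {"wx":0,"wy":0,"wz":-5,"dx":0,"dy":0,"dz":0,"hand":1},
    {"wx":0,"wy":0,"wz":-5,"dx":0,"dy":0,"dz":0,"hand":1},
  ],
)

```text
time_s: 7.82
eef_pos: [0.4711, 0.027, 0.0445]
orientation: [3.141, -0.0, 1.102]
wrist_force: [0.6, -0.1, -0.3]
gripper_width: 0.0493
```

```bash
python3 - <<'E'
from plant import get_obs, eyes
import cv2,numpy as np
o=get_obs();print(o["time_s"],o["gripper_width"],o["wrist_force"],o["wrist_torque"],o["qpos"])
im=eyes.grab_frame("wrist")[:,:,::-1];cv2.imwrite("pics/w6.png",im)
E
```

```text
7.825 0.04929421794583164 [ 0.63024277 -0.05030145 -0.32289604] [-0.13596978 -0.01031146 -0.07375979] [-2.04210161e-02  3.07250589e-01  1.87797460e+00  8.25130954e-05
  9.56216304e-01  4.47979761e-01]
```

View pics/w6.png

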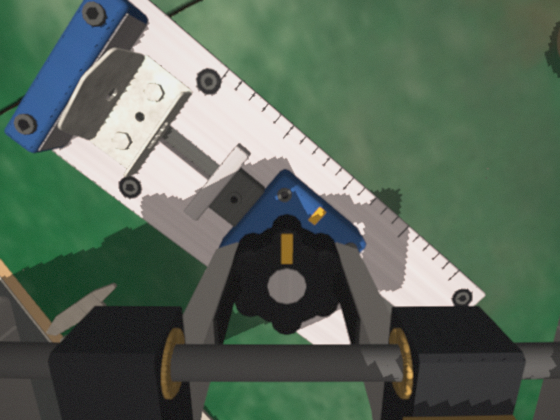

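The knob is turning with the jaws: its mark has moved 40° from the block's mark. Carry on to half a turn.

>>> send_rows(
  increments=[
    {"wx":0,"wy":0,"wz":-9,"dx":0,"dy":0,"dz":0,"hand":1},
    {"wx":0,"wy":0,"wz":-9,"dx":0,"dy":0,"dz":0,"hand":1},
    {"wx":0,"wy":0,"wz":-9,"dx":0,"dy":0,"dz":0,"hand":1},
    {"wx":0,"wy":0,"wz":-9,"dx":0,"dy":0,"dz":0,"hand":1},
    {"wx":0,"wy":0,"wz":-9,"dx":0,"dy":0,"dz":0,"hand":1},
    {"wx":0,"wy":0,"wz":-9,"dx":0,"dy":0,"dz":0,"hand":1},
    {"wx":0,"wy":0,"wz":-9,"dx":0,"dy":0,"dz":0,"hand":1},
    {"wx":0,"wy":0,"wz":-9,"dx":0,"dy":0,"dz":0,"hand":1},
    {"wx":0,"wy":0,"wz":-9,"dx":0,"dy":0,"dz":0,"hand":1},
    {"wx":0,"wy":0,"wz":-9,"dx":0,"dy":0,"dz":0,"hand":1},
    {"wx":0,"wy":0,"wz":-9,"dx":0,"dy":0,"dz":0,"hand":1},
    {"wx":0,"wy":0,"wz":-9,"dx":0,"dy":0,"dz":0,"hand":1},
    {"wx":0,"wy":0,"wz":-9,"dx":0,"dy":0,"dz":0,"hand":1},
    {"wx":0,"wy":0,"wz":-9,"dx":0,"dy":0,"dz":0,"hand":1},
    {"wx":0,"wy":0,"wz":-9,"dx":0,"dy":0,"dz":0,"hand":1},
    {"wx":0,"wy":0,"wz":-5,"dx":0,"dy":0,"dz":0,"hand":1},
    {"wx":0,"wy":0,"wz":0,"dx":0,"dy":0,"dz":0,"hand":1},
    {"wx":0,"wy":0,"wz":0,"dx":0,"dy":0,"dz":0,"hand":1},
  ],
)

```text
time_s: 10.12
eef_pos: [0.4712, 0.0271, 0.0445]
orientation: [3.142, 0.001, -2.743]
wrist_force: [2.5, 1.7, 0.0]
gripper_width: 0.0492
```

```bash
python3 - <<'E'
from plant import get_obs, eyes
import cv2,numpy as np
o=get_obs();print(o["time_s"],o["gripper_width"],o["wrist_force"],o["wrist_torque"],o["qpos"])
im=eyes.grab_frame("wrist")[:,:,::-1];cv2.imwrite("pics/w7.png",im)
E
```

```text
10.125 0.04916472752261773 [2.51005055 1.71560837 0.01978605] [ 0.40282855 -0.43176057 -0.03582621] [-2.02829127e-02  3.07272662e-01  1.87787294e+00  2.61839791e-04
  9.55975236e-01 -1.99001847e+00]
```

View pics/w7.png

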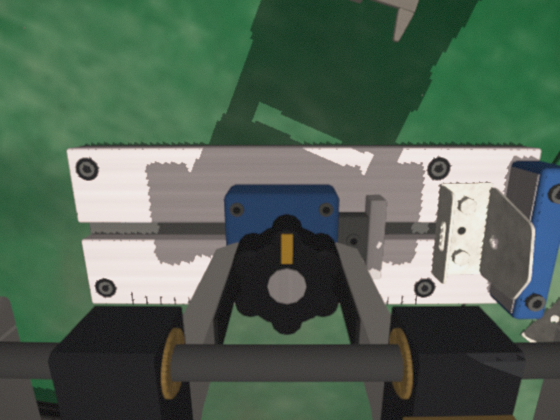

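The knob stands 180° from its start (yaw change 3.139 rad), and its mark is at (287,248), still seated in the jaws. Tool +y is now the plate's +x, so slide gently.

>>> send_rows(
  increments=[
    {"wx":0,"wy":0,"wz":0,"dx":0,"dy":0.3,"dz":0,"hand":1},
    {"wx":0,"wy":0,"wz":0,"dx":0,"dy":0.5,"dz":0,"hand":1},
    {"wx":0,"wy":0,"wz":0,"dx":0,"dy":0.5,"dz":0,"hand":1},
    {"wx":0,"wy":0,"wz":0,"dx":0,"dy":0.5,"dz":0,"hand":1},
    {"wx":0,"wy":0,"wz":0,"dx":0,"dy":0.5,"dz":0,"hand":1},
    {"wx":0,"wy":0,"wz":0,"dx":0,"dy":0.5,"dz":0,"hand":1},
    {"wx":0,"wy":0,"wz":0,"dx":0,"dy":0.3,"dz":0,"hand":1},
    {"wx":0,"wy":0,"wz":0,"dx":0,"dy":0.2,"dz":0,"hand":1},
    {"wx":0,"wy":0,"wz":0,"dx":0,"dy":0,"dz":0,"hand":1},
  ],
)

```text
time_s: 11.3
eef_pos: [0.4581, 0.0579, 0.0445]
orientation: [3.141, 0.001, -2.74]
wrist_force: [4.3, 2.2, -1.5]
gripper_width: 0.0487
```

```bash
python3 - <<'E'
from plant import get_obs, eyes
import cv2,numpy as np
o=get_obs();print(o["time_s"],o["gripper_width"],o["eef_pos"],o["wrist_force"],o["wrist_torque"])
im=eyes.grab_frame("wrist")[:,:,::-1];cv2.imwrite("pics/w8.png",im)
E
```

```text
11.3 0.04869496182110976 [0.45811365 0.05792549 0.04453279] [ 4.30200864  2.15977341 -1.4831752 ] [ 0.53011824 -0.93148286 -0.03826571]
```

View pics/w8.png

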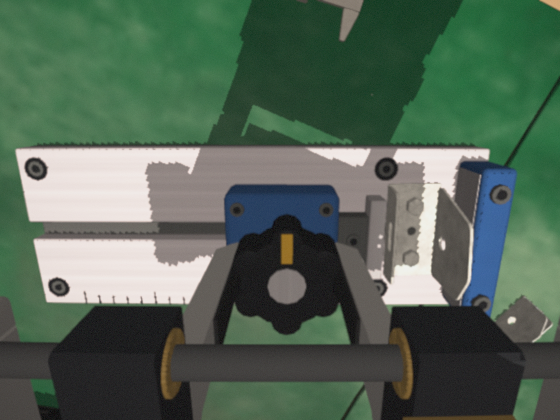

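The stop has moved 33 mm, and its bar has just reached the bracket (bar edge at column 385, bracket at 388). Keep going in small steps, watching the force.

>>> send_rows(
  increments=[
    {"wx":0,"wy":0,"wz":0,"dx":-0.02,"dy":0.2,"dz":0,"hand":1},
    {"wx":0,"wy":0,"wz":0,"dx":-0.02,"dy":0.2,"dz":0,"hand":1},
    {"wx":0,"wy":0,"wz":0,"dx":0,"dy":0.2,"dz":0,"hand":1},
    {"wx":0,"wy":0,"wz":0,"dx":0,"dy":0.2,"dz":0,"hand":1},
    {"wx":0,"wy":0,"wz":0,"dx":0,"dy":0.2,"dz":0,"hand":1},
    {"wx":0,"wy":0,"wz":0,"dx":0,"dy":0,"dz":0,"hand":1},
  ],
)

```text
time_s: 12.1
eef_pos: [0.4544, 0.0669, 0.0445]
orientation: [3.141, -0.0, -2.74]
wrist_force: [0.5, 0.0, 3.9]
gripper_width: 0.0488
```

```bash
python3 - <<'E'
from plant import get_obs, eyes
import cv2,numpy as np
o=get_obs();print(o["time_s"],o["gripper_width"],o["eef_pos"],o["wrist_force"],o["wrist_torque"])
im=eyes.grab_frame("wrist")[:,:,::-1];cv2.imwrite("pics/w9.png",im)
cv2.imwrite("pics/w9c.png",cv2.resize(im[140:330,320:540],None,fx=3,fy=3,interpolation=cv2.INTER_CUBIC))
E
```

```text
12.1 0.048822345578544105 [0.45441185 0.06693958 0.044483  ] [0.53718384 0.04879826 3.93422484] [ 0.12750484 -0.29885981 -0.00580416]
```

View pics/w9c.png

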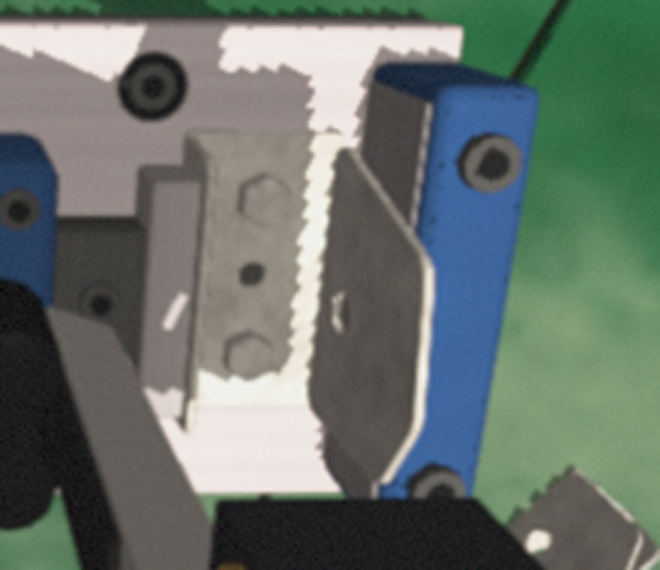

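>>> send_rows(
  increments=[
    {"wx":0,"wy":0,"wz":0,"dx":0,"dy":0.1,"dz":0,"hand":1},
    {"wx":0,"wy":0,"wz":0,"dx":0,"dy":0.1,"dz":0,"hand":1},
    {"wx":0,"wy":0,"wz":0,"dx":0,"dy":0.1,"dz":0,"hand":1},
    {"wx":0,"wy":0,"wz":0,"dx":0,"dy":0.1,"dz":0,"hand":1},
    {"wx":0,"wy":0,"wz":0,"dx":0,"dy":0,"dz":0,"hand":1},
  ],
)

```text
time_s: 12.78
eef_pos: [0.453, 0.0703, 0.0445]
orientation: [-3.141, -0.0, -2.74]
wrist_force: [1.4, -4.8, 4.9]
gripper_width: 0.0489
```

>>> send_rows(
  increments=[
    {"wx":0,"wy":0,"wz":0,"dx":0,"dy":0.1,"dz":0,"hand":1},
    {"wx":0,"wy":0,"wz":0,"dx":0,"dy":0,"dz":0,"hand":1},
  ],
)

```text
time_s: 13.02
eef_pos: [0.453, 0.0704, 0.0445]
orientation: [-3.14, 0.0, -2.74]
wrist_force: [4.8, -11.9, 2.8]
gripper_width: 0.0488
```

The force rose 8 N over the last 1 mm with almost no movement, so everything is touching, after 47 mm of travel. Check it by eye.

```bash
python3 - <<'E'
from plant import get_obs, eyes
import cv2,numpy as np
im=eyes.grab_frame("wrist")[:,:,::-1];cv2.imwrite("pics/w10.png",im)
s=eyes.grab_frame("scene")[:,:,::-1]
a=cv2.resize(im[140:330,320:540],(463,400),interpolation=cv2.INTER_CUBIC)
b=cv2.resize(s[170:280,250:340],(327,400),interpolation=cv2.INTER_CUBIC)
cv2.imwrite("pics/w10c.png",np.hstack([a,b]))
E
```

```text
(no output)
```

View pics/w10c.png

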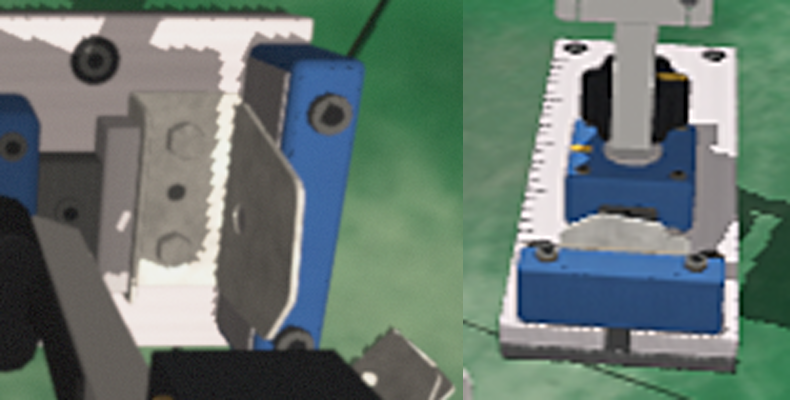

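Bracket, bar and fence look flush. Take the strain off (about 1.5 mm of command), then open and lift.

>>> send_rows(
  increments=[
    {"wx":0,"wy":0,"wz":0,"dx":0,"dy":-0.08,"dz":0,"hand":1},
    {"wx":0,"wy":0,"wz":0,"dx":0,"dy":-0.05,"dz":0,"hand":1},
    {"wx":0,"wy":0,"wz":0,"dx":0,"dy":0,"dz":0,"hand":1},
  ],
)

```text
time_s: 13.5
eef_pos: [0.453, 0.0703, 0.0445]
orientation: [3.141, -0.0, -2.74]
wrist_force: [0.6, -1.5, 5.5]
gripper_width: 0.0488
```

>>> send_rows(
  increments=[
    {"wx":0,"wy":0,"wz":0,"dx":0,"dy":0,"dz":0,"hand":0.3},
    {"wx":0,"wy":0,"wz":0,"dx":0,"dy":0,"dz":0,"hand":0.2},
    {"wx":0,"wy":0,"wz":0,"dx":0,"dy":0,"dz":0,"hand":0.1},
    {"wx":0,"wy":0,"wz":0,"dx":0,"dy":0,"dz":0,"hand":0},
    {"wx":0,"wy":0,"wz":0,"dx":0,"dy":0,"dz":0,"hand":0},
    {"wx":0,"wy":0,"wz":0,"dx":0,"dy":0,"dz":0,"hand":0},
  ],
)

```text
time_s: 14.25
eef_pos: [0.4531, 0.0701, 0.0445]
orientation: [3.142, 0.0, -2.74]
wrist_force: [-0.3, -0.1, 0.6]
gripper_width: 0.0939
```

>>> send_rows(
  increments=[
    {"wx":0,"wy":0,"wz":0,"dx":0,"dy":0,"dz":-1,"hand":0},
    {"wx":0,"wy":0,"wz":0,"dx":0,"dy":0,"dz":-2,"hand":0},
    {"wx":0,"wy":0,"wz":0,"dx":0,"dy":0,"dz":-3,"hand":0},
    {"wx":0,"wy":0,"wz":0,"dx":0,"dy":0,"dz":-4,"hand":0},
    {"wx":0,"wy":0,"wz":0,"dx":0,"dy":0,"dz":-4,"hand":0},
    {"wx":0,"wy":0,"wz":0,"dx":0,"dy":0,"dz":0,"hand":0},
    {"wx":0,"wy":0,"wz":0,"dx":0,"dy":0,"dz":0,"hand":0},
  ],
)

```text
time_s: 15.12
eef_pos: [0.4528, 0.0701, 0.1841]
orientation: [3.141, -0.0, -2.74]
wrist_force: [-0.0, 0.6, 0.5]
gripper_width: 0.0941
```

```bash
python3 - <<'E'
from plant import get_obs, eyes
from h import *
o=get_obs();print(o["time_s"],o["eef_pos"],o["orientation"],o["wrist_force"])
p=eyes.camera_params("wrist")
im=np.ascontiguousarray(eyes.grab_frame("wrist")[:,:,::-1]);cv2.imwrite("pics/w11.png",im)
s=eyes.grab_frame("side")[:,:,::-1];cv2.imwrite("pics/side11.png",s)
a=cv2.resize(im[130:260,240:460],(790,467),interpolation=cv2.INTER_CUBIC);cv2.imwrite("pics/w11c.png",a)
cv2.imwrite("pics/s11c.png",cv2.resize(s[170:270,200:320],(720,600),interpolation=cv2.INTER_CUBIC))
E
```

```text
15.125 [0.45277631 0.07010967 0.18408959] [ 3.14145836e+00 -4.12485110e-04 -2.74021082e+00] [-0.04932248  0.5540561   0.47135485]
```

View pics/w11c.png

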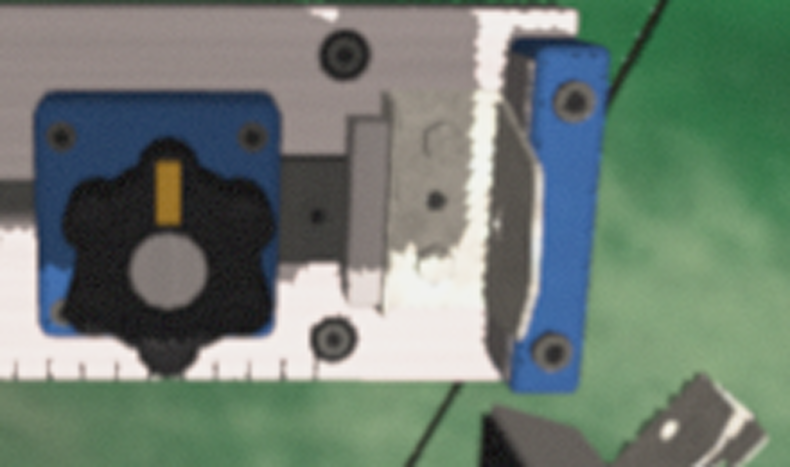

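View pics/s11c.png

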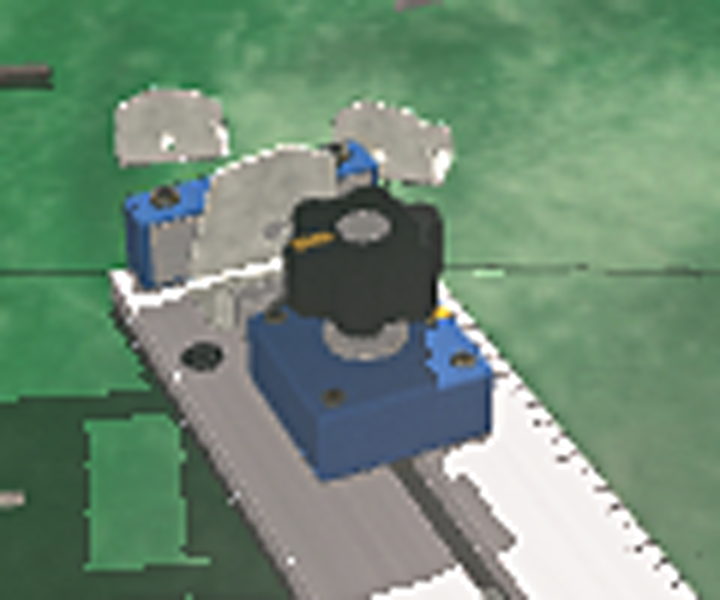

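After release, the bar sits against the low wall and the high wall lies along the fence edge with no visible gap. The knob mark points the opposite way from the block's mark. The arm is clear, so I'll hand in.

```bash
python3 -c "
from plant import close_job
print(close_job())"
```

```text
the job is handed in; nothing more can be done
None
```

The job is handed in after about 15 s. The knob was broken loose and backed off half a turn anticlockwise (3.14 rad of hand rotation), and it is left slack. The stop was then slid 47 mm until its bar holds the zinc bracket against the fence.

- **Contact:** the force rose to about 13 N while the stop barely moved, which showed that bar, bracket and fence were all touching. I took the strain off before opening the jaws.
- **Last pictures:** taken with the arm clear, they show the bar on the low wall and the high wall along the fence with no visible gap. The knob's yellow mark points 180° from where it started. I judged squareness by eye in these pictures and did not measure it.
- **One disagreement:** the cameras put the real fingertips about 16 mm behind the reported TCP, where the description says 19 mm ahead. My first attempt to grip the knob therefore closed just above it without contact. I went about 36 mm lower, and the jaws then closed in the gaps at 49 mm, against the 51 mm given.

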